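Close the over-full offcut crate in the workshop

ROBOT

A 7-joint arm with a two-finger parallel gripper is mounted at the origin on the work surface. World frame = base frame: x ahead of the robot, y to its left, z up, the work surface at z = 0. Lengths are in m, angles in rad, forces in N, time in s.
With the tool pointing down it reaches from about 0.4 to 0.85 m from the base axis. Payload 10.4 kg.
Tool frame: the origin (TCP) lies on the centre line of the jaws, within the pads' length; the fingertips stand 11 mm ahead of it and the grasp point (between the pads) lies 8 mm behind it (manip.finger_overhang is the distance from the TCP to the fingertips, in m); z points along the fingers, y is the line along which they close (so a half turn about z gives the same grasp; the last joint's range is limited). The gripper opens to 85 mm and grips with 20 to 120 N. Pads are 22 mm wide; open, the fingers measure 114 mm over their backs; the gripper's body (76 mm by 85 mm) begins 54 mm behind the grasp point. The pads swing forward as they close: fully open they stand 13 mm farther back than shut.
Start: joints at [-1.352, 0.332, -0.065, 1.46, 0.022, 1.35, -0.088], TCP at [0.15, 0.607, 0.242] pointing down, gripper open.
Joint ranges: [-2.6, 2.6], [-0.5, 2.12], [-1.47, 1.34], [0.16, 2.42], [-1.27, 4.41], [0.06, 2.06], [-2.6, 2.6]. Speed limits (rad/s): [2.22, 2.22, 2.79, 2.79, 3.14, 3.14, 3.14].

INTERFACE

Orientations are given as a unit quaternion [x, y, z, w].
In Python, from workcell import manip, imaging, workorder gives the robot as it stands.
- The arm moves only by the tool jog_arm, never from a script. Its argument "deltas" is a list of rows, each an object with "gripper": the opening, from 0 (shut) to 1 (fully open); "offset": the shift along the tool's x, y, z in m, a list of three; "rotation": the turn, a rotation vector about the tool's x, y, z in degrees, a list of three. In form: [{"gripper": gripper, "offset": [tx, ty, tz], "rotation": [ax, ay, az]}, ...]. A call has 1 to 20 rows; each row shifts and turns the commanded pose from where the row before left it, along the tool's axes as they then stand; what a row does not reach is not made up. A row lasts 1/10 s, in which the tool goes at most 50 mm and 8.59 degrees, less where a joint would pass 70% of its speed; a pose out of reach is approached as far as the arm can. A call with a gripper value outside its range is refused whole. The fingers move at their own pace and stop on an object; "newtons" is the grip in N (left out, the last holds). Time passes only in rows, so rows that do not move let the fingers close. It gives the time, the measured TCP pose, the force, the opening and the grip force at its end, in the units of the state.
- manip.get_obs(): the state, without advancing time (a new reading comes with each control period).
- imaging.camera(name): name is "scene" or "side" or "wrist"; returns the picture (480x640x3 uint8, blue, green, red); there is no depth.
- imaging.camera_model(name): a dict with "camera_matrix" (3x3 intrinsics, pixels), "k1" (the pictures are not rectified: a ray, as slopes to the right and down, at radius r is drawn at 1 + k1 r^2 times it, then the intrinsics apply), "world_to_cam" (4x4, takes a point from world to camera coordinates); the wrist camera has in their place "hand_eye" (4x4, takes a point from camera to tool coordinates, whose origin is the TCP and whose axes are the flange's). Camera axes: x right, y up, looking along -z (the intrinsics and any distortion apply to the point x, -y, -z); pixel columns grow to the right and rows downward; lengths in m; the calibration is good to about 2 mm. A picture is of the moment at which its call begins: read the wrist's pose just before it. camera_model takes no time and is no camera call.
- workorder.hand_in(): hands the job in; it is judged then, once.
The state is a dict: "clock": time; "joint_pos": joint angles; "joint_velocities": joint speeds; "tau": joint torques, N m; "position": TCP position; "ee_rot": TCP orientation; "ft_force": force on the tool from outside, world axes, zero at the start; "torque": the same for the moment, N m; "grip_width": opening from 0.0 (shut) to 1.0 (fully open); "grasp_force": force on a finger pad.
Only numpy, scipy, OpenCV 4.12 (cv2) and the standard library are available. Lean on these libraries where they do the work, as an engineer would, in place of code of your own. Each camera call takes 0.05 s, during which the arm holds its last target. There are 200 camera calls.

TASK

One of the three wooden offcuts in the yellow crate stands up past the rim, so the crate cannot be shut. Take that tall offcut out and put it in the blue tray, then put the yellow lid on the yellow crate so that it sits fully home and level.

Things in the scene. Friction and masses are not known exactly. Their poses are not given: they have to be found in the camera images.
- post_center (a point): The tall offcut: an upright square post of pale softwood, 34 x 34 mm and 125 mm long, about 75 g, loose, standing on end in one of the crate's three compartments (any), 51 mm of it above the rim; the other two offcuts there are 45 mm long or less, darker, and stay well below the rim. The point is its centre, half-way along; z runs along its length (up at the start), x and y are square to its side faces.
- crate: Open yellow parts crate, fixed to the bench, outside 200 mm (its x) x 140 mm (its y) x 80 mm high, walls and floor 6 mm thick, with a black fill line 60 mm up the walls. Two low dividers (50 mm up) across its x make three compartments centred at x = -63, 0 and +63 mm. Origin at the centre of its underside, z up; the rim is at z = 80 mm.
- lid_handle (a point): Loose yellow lid, plate 226 (x) x 166 (y) x 10 mm, 0.28 kg, lying right way up on four tapered 16 mm feet. Dark grip block on its middle: 90 long (x), 22 wide (y), 40 tall; the point is in it, 13 mm below its top, 27 above the plate. The feet enter the crate's corners with 6 mm play, guiding from about 10 mm off; seated (either way round), this point is 117 mm above the crate's underside. z up.
- tray: Open square blue tray, loose, 0.8 kg, outside 184 x 184 mm, 45 mm high, walls and floor 6 mm thick, empty. Origin at the centre of its underside, z up.
Not all that is in view belongs to the job. Of the things shaped like the part that bears post_center, the wooden one is meant.

How it is judged:
On the way:
1. the tall offcut is out of the crate and inside the blue tray (x of post_center in the frame of tray between -0.085 and 0.085 m and y of post_center in the frame of tray between -0.085 and 0.085 m and z of post_center in the frame of tray between 0.005 and 0.085 m), for 0.2 s.
At the end, for the whole second after the job is handed in: The tall offcut is in the blue tray (centre within 85 mm of the tray's middle along each side, under 85 mm up); the yellow lid is seated on the crate: grip point within 18 mm of the crate's centre and 109 to 123 mm above its underside, tilt under 0.06 rad, long sides within 10 degrees (all of step 1 and horizontal distance between lid_handle and crate below 0.018 m and z of lid_handle in the frame of crate between 0.109 and 0.123 m and angle between lid_handle's own z axis and vertical below 0.06 rad and angle between the x axis of lid_handle and the x axis of crate, either way round below 0.175 rad); the robot touches nothing.
It also fails if it takes over 61 s, if anything falls off the work surface, if the arm or the gripper's body presses on something with over 40 N, if the wrist force passes 120 N, or if a joint passes its speed limit or range.

## Working session

There is one attempt and no reset: what is moved stays moved. The work goes in short steps, Python scripts to look and compute and a tool call to move; the robot and the scene stay as the last step left them, time stands still between calls to the robot, and variables do not carry over. Pictures are saved under pics/ and viewed, at most 10 in all, crops included, and the job is handed in when it is done.

Besides the shell and the picture viewer there is one more tool, called after "Emit:" as name(argument=value, ...) on one line, values as JSON. jog_arm: Moves the arm, as the interface text tells. Its arguments: {"type":"object","properties":{"deltas":{"type":"array","items":{"type":"object","properties":{"gripper":{"type":"number"},"offset":{"type":"array","items":{"type":"number"}},"rotation":{"type":"array","items":{"type":"number"}}}}},"newtons":{"type":"number"}},"required":["deltas"]}

```bash
mkdir -p pics; ls; python3 - <<'E'
from workcell import manip, imaging, workorder
import cv2,numpy as np
o=manip.get_obs(); print(o)
for n in ("scene","side","wrist"):
    cv2.imwrite(f"pics/{n}0.png",imaging.camera(n)); print(n,imaging.camera_model(n))
E
```

```text
pics
{'clock': 0.0, 'joint_pos': array([-1.35160057,  0.3329088 , -0.06469935,  1.46093242,  0.02160031,
        1.34989055, -0.08847896]), 'joint_velocities': array([-0.00013456, -0.00060096, -0.00147634,  0.00072857,  0.00250677,
       -0.00138871, -0.00033434]), 'tau': array([-5.93263521e-04, -6.25450802e+01,  4.87452617e-02, -3.91599226e+01,
        1.60555495e-02,  9.85652790e-03, -4.29557531e-05]), 'position': array([0.14957395, 0.60647374, 0.2414971 ]), 'ee_rot': array([ 1.20583051e-01,  9.92702980e-01, -7.19770199e-04, -5.41773281e-05]), 'ft_force': array([ 1.18783455,  0.12877942, -0.8813901 ]), 'torque': array([ 0.02443389, -0.01653627, -0.03352688]), 'grasp_force': 0.0, 'grip_width': 0.9985322325338685}
scene {'camera_matrix': array([[578.22429506,   0.        , 329.3940938 ],
       [  0.        , 578.22429506, 236.65717017],
       [  0.        ,   0.        ,   1.        ]]), 'k1': -0.09895331231787907, 'world_to_cam': array([[-0.72865089,  0.6848035 , -0.01058556,  0.42603882],
       [-0.50616745, -0.52803642,  0.68188859,  0.23612129],
       [ 0.46137013,  0.502216
[... 422 characters left out ...]
, -0.25147323],
       [-0.45108676, -0.68219226,  0.57544284, -0.80046157],
       [ 0.        ,  0.        ,  0.        ,  1.        ]])}
wrist {'camera_matrix': array([[330.38356339,   0.        , 316.95581902],
       [  0.        , 330.38356339, 246.35593079],
       [  0.        ,   0.        ,   1.        ]]), 'k1': -0.03701624286729336, 'hand_eye': array([[ 5.02211295e-04,  9.44637363e-01,  3.28115833e-01,
         8.53290020e-02],
       [ 9.99999474e-01, -1.80818234e-04, -1.01001944e-03,
        -2.54968986e-04],
       [-8.94772776e-04,  3.28116168e-01, -9.44636957e-01,
        -1.31232276e-01],
       [ 0.00000000e+00,  0.00000000e+00,  0.00000000e+00,
         1.00000000e+00]])}
```

View pics/scene0.png

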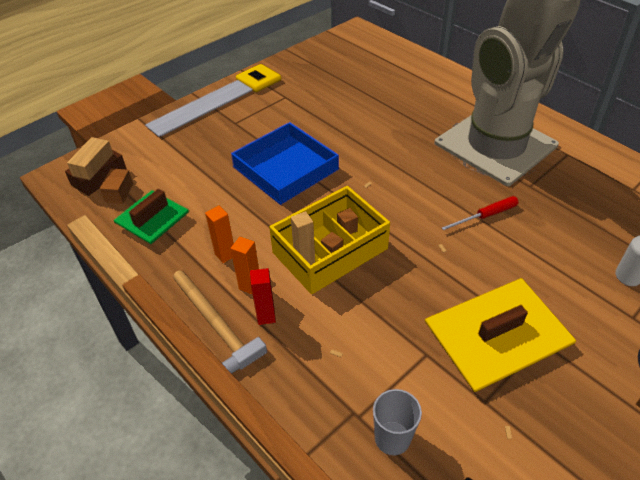

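View pics/side0.png

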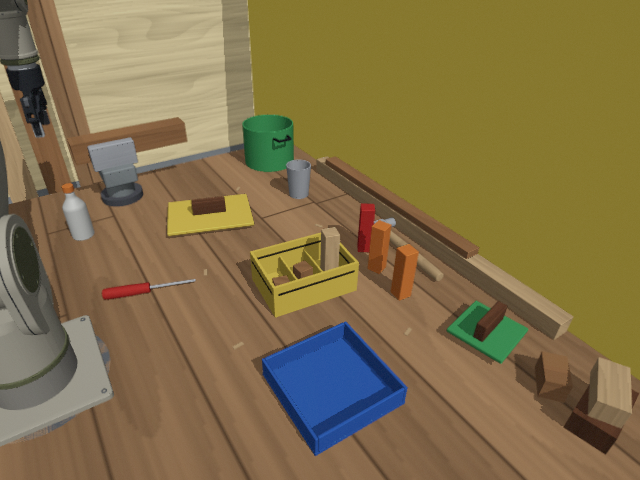

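The scene view shows the pale post top at (302,218) in the left end of the yellow crate (330,240). Lookalikes are orange posts at (218,213) and (243,245), a red post at (262,280), and a wood pile at (92,158), all outside the crate. The dark short offcuts are at (347,218) and (332,241). The blue tray is at (285,160) and the yellow lid at (500,330); the green small lid at (150,213) is a decoy. I'll fit the box outlines and crop the post.

```bash
cat > h.py <<'E'
from workcell import manip, imaging, workorder
import cv2,numpy as np
from scipy.optimize import minimize, least_squares
from scipy.spatial.transform import Rotation as R
F=np.diag([1.,-1,-1,1])
def w2c(n,o=None):
    m=imaging.camera_model(n)
    if 'world_to_cam' in m: return m,F@m['world_to_cam']
    o=o or manip.get_obs(); T=np.eye(4); T[:3,:3]=R.from_quat(o['ee_rot']).as_matrix(); T[:3,3]=o['position']
    return m,F@np.linalg.inv(T@m['hand_eye'])
def proj(c,P):
    m,T=c; d=np.array([m['k1'],0,0,0,0])
    return cv2.projectPoints(np.asarray(P,float).reshape(-1,3),cv2.Rodrigues(T[:3,:3])[0],T[:3,3],m['camera_matrix'],d)[0].reshape(-1,2)
def onplane(c,uv,z):
    m,T=c; s=cv2.undistortPoints(np.array([[uv]],float),m['camera_matrix'],np.array([m['k1'],0,0,0,0]))[0,0]
    r=T[:3,:3].T@np.array([*s,1]); p=-T[:3,:3].T@T[:3,3]; return p+r*(z-p[2])/r[2]
def box(p,sx,sy,z0,z1):
    x,y,a=p; return np.array([[x+np.cos(a)*u-np.sin(a)*v,y+np.sin(a)*u+np.cos(a)*v,z] for u in(-sx/2,sx/2) for v in(-sy/2,sy/2) for z in(z0,z1)])
def hull(img,lo,hi,roi):
    m=cv2.inRange(cv2.cvtColor(img,cv2.COLOR_BGR2HSV),lo,hi); k=np.zeros_like(m); x0,y0,x1,y1=roi; k[y0:y1,x0:x1]=m[y0:y1,x0:x1]
    k=cv2.morphologyEx(k,cv2.MORPH_OPEN,np.ones((3,3)))
    return cv2.convexHull(cv2.findNonZero(k)).reshape(-1,2).astype(np.float32)
def fit(obs,p0,dims):
    def cost(p):
        s=0
        for c,h in obs:
            q=cv2.convexHull(proj(c,box(p,*dims)).astype(np.float32)).reshape(-1,2)
            i=cv2.intersectConvexConvex(q,h)[0]; s+=1-i/(cv2.contourArea(q)+cv2.contourArea(h)-i)
        return s/len(obs)
    best=min((minimize(cost,[*p0,a],method='Nelder-Mead',options=dict(initial_simplex=np.array([p0[0],p0[1],a])+np.array([[0,0,0],[.03,0,0],[0,.03,0],[0,0,.3]]),maxiter=500)) for a in np.arange(-1.5,1.6,.5)),key=lambda r:r.fun)
    return best.x,best.fun
YEL=((20,150,60),(33,255,255)); BLU=((105,150,40),(130,255,255))
E
python3 - <<'E'
from h import *
S,D=cv2.imread('pics/scene0.png'),cv2.imread('pics/side0.png'); cs,cd=w2c('scene'),w2c('side')
J=[('crate',YEL,(255,180,400,300),(245,230,362,312),(330,240),.06,(.2,.14,0,.08)),
('lid',YEL,(415,270,590,395),(160,190,260,238),(500,330),.02,(.226,.166,.016,.026)),
('tray',BLU,(220,115,350,210),(255,320,410,450),(285,160),.02,(.184,.184,0,.045))]
for n,col,r1,r2,c,z,d in J:
    h1,h2=hull(S,*col,r1),hull(D,*col,r2); p0=onplane(cs,c,z)[:2]
    print(n,p0,*[fit(o,p0,d) for o in ([(cs,h1)],[(cd,h2)],[(cs,h1),(cd,h2)])])
a=cv2.resize(S[180:300,255:400],None,fx=4,fy=4,interpolation=cv2.INTER_CUBIC); cv2.imwrite('pics/crop.png',a)
E
```

```text
crate [ 0.57192838 -0.01088057] (array([ 0.55429452, -0.03027905, -0.10467995]), np.float64(0.009434985770047533)) (array([ 0.55603497, -0.02959202, -0.10443776]), np.float64(0.029000926709543795)) (array([ 0.55499751, -0.02988585, -0.10617071]), np.float64(0.02330112915426391))
lid [0.47516838 0.34423477] (array([ 0.47639193,  0.34447627, -0.31104702]), np.float64(0.016070465025736058)) (array([0.47897498, 0.34710838, 2.8269525 ]), np.float64(0.04484515309249837)) (array([ 0.4777536 ,  0.34518759, -0.31650068]), np.float64(0.033775818509961864))
tray [ 0.44512809 -0.30512466] (array([ 0.44717841, -0.30263269, -0.01382142]), np.float64(0.04039197294841268)) (array([ 0.45057201, -0.30036694, -1.58275841]), np.float64(0.023275282106141604)) (array([ 0.45050165, -0.30063495, -0.01742369]), np.float64(0.034171665325399725))
```

View pics/crop.png

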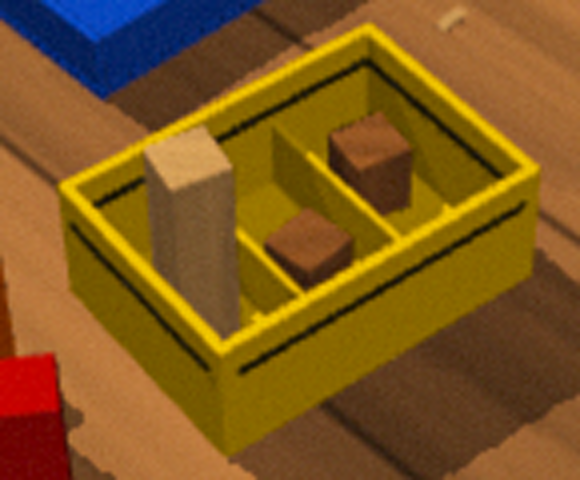

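The crop confirms the choice: the tall pale post is in the end compartment, with top corners at scene px (291.5,218), (306.5,212), (314,221) and (298,228). The fits from both cameras agree to about 3 mm.

```bash
cat >> h.py <<'E'
def go(x,y,z,yaw,o=None):
    "tool-frame shift and tool-z turn (deg) so that tool y lies along world angle yaw (deg, mod 180)"
    o=o or manip.get_obs(); M=R.from_quat(o['ee_rot']).as_matrix()
    t=np.degrees(np.arctan2(M[1,1],M[0,1])); d=(yaw-t+90)%180-90
    Rt=np.array([[np.sin(np.radians(t)),-np.cos(np.radians(t)),0]]).ravel()
    want=np.column_stack([np.cross([np.cos(np.radians(yaw)),np.sin(np.radians(yaw)),0],[0,0,-1]),[np.cos(np.radians(yaw)),np.sin(np.radians(yaw)),0],[0,0,-1]])
    if want[:,1]@M[:,1]<0: want[:,:2]*=-1
    print('off tool mm',np.round(1000*M.T@(np.array([x,y,z])-o['position']),1),'rotvec deg',np.round(R.from_matrix(M.T@want).as_rotvec(degrees=True),1))
E
python3 - <<'E'
from h import *
cs=w2c('scene'); cd=w2c('side')
P=np.array([onplane(cs,u,.131) for u in [(291.5,218.3),(306.5,212),(314,221.3),(298,228)]]); print(P.round(4),P.mean(0)); E=np.diff(P[[0,1,2,3,0]],axis=0); print(np.linalg.norm(E,axis=1),np.degrees(np.arctan2(E[:,1],E[:,0])))
c,s=np.cos(-.105),np.sin(-.105); d=P.mean(0)[:2]-[.5545,-.03]; print('in crate',c*d[0]+s*d[1],-s*d[0]+c*d[1])
for n,u,v in(('o1',(230,260),(403,297)),('o2',(247,292),(378,270)),('red',(265,322),(366,250))): print(n,onplane(cs,u,0),onplane(cd,v,0))
go(*P.mean(0)[:2],.20,84); go(.477,.345,.2,72)
E
```

```text
[[ 0.6307 -0.0547  0.131 ]
 [ 0.5987 -0.0476  0.131 ]
 [ 0.6051 -0.0189  0.131 ]
 [ 0.6387 -0.0267  0.131 ]] [ 0.61829414 -0.03697845  0.131     ]
[0.03284711 0.02939452 0.03444139 0.02909557] [ 167.57356426   77.32046028  -13.00817533 -105.82011965]
in crate 0.06417419162341936 -0.0002539348646931495
o1 [ 0.72464883 -0.15492606  0.        ] [ 0.72397815 -0.18476222  0.        ]
o2 [ 7.50461524e-01 -6.33679686e-02  1.11022302e-16] [ 0.73747605 -0.07941224  0.        ]
red [0.7697862  0.01756874 0.        ] [0.76321729 0.00081105 0.        ]
off tool mm [-609.2 -512.5   42.3] rotvec deg [-0.1 -0.  -7.9]
off tool mm [-380.5 -175.5   41.9] rotvec deg [-0.1  0.   4.1]
```

Emit:
jog_arm(deltas=[{"gripper":1,"offset":[-0.0305,-0.0256,0],"rotation":[0,0,-0.15]},{"gripper":1,"offset":[-0.0305,-0.0256,0],"rotation":[0,0,-0.15]},{"gripper":1,"offset":[-0.0305,-0.0256,0],"rotation":[0,0,-0.15]},{"gripper":1,"offset":[-0.0305,-0.0256,0],"rotation":[0,0,-0.15]},{"gripper":1,"offset":[-0.0305,-0.0256,0],"rotation":[0,0,-0.15]},{"gripper":1,"offset":[-0.0305,-0.0256,0],"rotation":[0,0,-0.15]},{"gripper":1,"offset":[-0.0305,-0.0256,0],"rotation":[0,0,-0.15]},{"gripper":1,"offset":[-0.0305,-0.0256,0],"rotation":[0,0,-0.15]},{"gripper":1,"offset":[-0.0305,-0.0256,0],"rotation":[0,0,-0.15]},{"gripper":1,"offset":[-0.0305,-0.0256,0],"rotation":[0,0,-0.15]},{"gripper":1,"offset":[-0.0305,-0.0256,0],"rotation":[0,0,-0.15]},{"gripper":1,"offset":[-0.0305,-0.0256,0],"rotation":[0,0,-0.15]},{"gripper":1,"offset":[-0.0305,-0.0256,0],"rotation":[0,0,-0.15]},{"gripper":1,"offset":[-0.0305,-0.0256,0],"rotation":[0,0,-0.15]},{"gripper":1,"offset":[-0.0305,-0.0256,0],"rotation":[0,0,-0.15]},{"gripper":1,"offset":[-0.0305,-0.0256,0],"rotation":[0,0,-0.15]},{"gripper":1,"offset":[-0.0305,-0.0256,0],"rotation":[0,0,-0.15]},{"gripper":1,"offset":[-0.0305,-0.0256,0],"rotation":[0,0,-0.15]},{"gripper":1,"offset":[-0.0305,-0.0256,0]},{"gripper":1}], newtons=60)

```text
schema error: expected keys gripper, offset, rotation
```

Emit:
jog_arm(deltas=[{"gripper":1,"offset":[-0.0365,-0.0305,0],"rotation":[0,0,-0.2]},{"gripper":1,"offset":[-0.0365,-0.0305,0],"rotation":[0,0,-0.2]},{"gripper":1,"offset":[-0.0365,-0.0305,0],"rotation":[0,0,-0.2]},{"gripper":1,"offset":[-0.0365,-0.0305,0],"rotation":[0,0,-0.2]},{"gripper":1,"offset":[-0.0365,-0.0305,0],"rotation":[0,0,-0.2]},{"gripper":1,"offset":[-0.0365,-0.0305,0],"rotation":[0,0,-0.2]},{"gripper":1,"offset":[-0.0365,-0.0305,0],"rotation":[0,0,-0.2]},{"gripper":1,"offset":[-0.0365,-0.0305,0],"rotation":[0,0,-0.2]},{"gripper":1,"offset":[-0.0365,-0.0305,0],"rotation":[0,0,-0.2]},{"gripper":1,"offset":[-0.0365,-0.0305,0],"rotation":[0,0,-0.2]},{"gripper":1,"offset":[-0.0365,-0.0305,0],"rotation":[0,0,-0.2]},{"gripper":1,"offset":[-0.0365,-0.0305,0],"rotation":[0,0,-0.2]},{"gripper":1,"offset":[-0.0365,-0.0305,0],"rotation":[0,0,-0.2]},{"gripper":1,"offset":[-0.0365,-0.0305,0],"rotation":[0,0,-0.2]},{"gripper":1,"offset":[-0.0365,-0.0305,0],"rotation":[0,0,0]},{"gripper":1,"offset":[0,0,0],"rotation":[0,0,0]}], newtons=60)

```text
clock: 1.75
position: [0.5876, 0.0352, 0.2418]
ee_rot: [0.1, 0.995, -0.002, 0.0]
ft_force: [-1.1, 0.2, 0.8]
grip_width: 1.002
grasp_force: 0.0
```

```bash
python3 - <<'E'
from h import *
o=manip.get_obs(); I=imaging.camera('wrist'); c=w2c('wrist',o)
E=R.from_euler('z',-12,degrees=True).as_matrix()
q=np.array([[.618,-.037,.131]])+(E@np.array([[17,17,0],[17,-17,0],[-17,-17,0],[-17,17,0]]).T).T/1000
b=box((.5545,-.03,-.105),.2,.14,.08,.08)[[0,2,6,4]]
print(proj(c,q).round(),proj(c,b).round())
for p,k in((q,(255,0,255)),(b,(255,0,0))): cv2.polylines(I,[proj(c,p).astype(np.int32)],True,k,1)
cv2.imwrite('pics/w1.png',I); go(.618,-.037,.2,79,o); np.save('w1o.npy',[*o['position'],*o['ee_rot']])
E
```

```text
[[260. 316.]
 [220. 316.]
 [216. 279.]
 [258. 280.]] [[137.  99.]
 [305.  79.]
 [326. 300.]
 [189. 311.]]
off tool mm [-44.1 -64.5  42.1] rotvec deg [-0.2  0.1 -0.5]
```

View pics/w1.png

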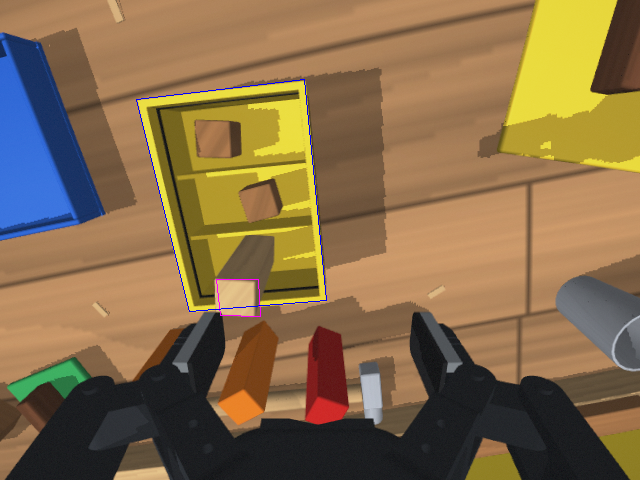

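The wrist view shows the predicted outlines lying on the post top (238,298) and the crate rim to within about 2 px, so the estimate is good. Next I reach and grasp.

Emit:
jog_arm(deltas=[{"gripper":1,"offset":[-0.022,-0.032,0],"rotation":[0.1,0,0]},{"gripper":1,"offset":[-0.022,-0.0325,0],"rotation":[0.1,0,0]},{"gripper":1,"offset":[0,0,0.02],"rotation":[0,0,0]},{"gripper":1,"offset":[0,0,0.03],"rotation":[0,0,0]},{"gripper":1,"offset":[0,0,0.03],"rotation":[0,0,0]},{"gripper":1,"offset":[0,0,0.03],"rotation":[0,0,0]},{"gripper":1,"offset":[0,0,0.02],"rotation":[0,0,0]},{"gripper":1,"offset":[0,0,0.009],"rotation":[0,0,0]},{"gripper":1,"offset":[0,0,0],"rotation":[0,0,0]},{"gripper":0,"offset":[0,0,0],"rotation":[0,0,0]},{"gripper":0,"offset":[0,0,0],"rotation":[0,0,0]},{"gripper":0,"offset":[0,0,0],"rotation":[0,0,0]},{"gripper":0,"offset":[0,0,0],"rotation":[0,0,0]},{"gripper":0,"offset":[0,0,0],"rotation":[0,0,0]},{"gripper":0,"offset":[0,0,0],"rotation":[0,0,0]},{"gripper":0,"offset":[0,0,0],"rotation":[0,0,0]}], newtons=60)

```text
clock: 3.4
position: [0.617, -0.0309, 0.1046]
ee_rot: [0.097, 0.995, -0.002, 0.001]
ft_force: [-1.0, -1.2, 7.3]
grip_width: 0.388
grasp_force: 61.7
```

Emit:
jog_arm(deltas=[{"gripper":0,"offset":[0,0,-0.01],"rotation":[0,0,0]},{"gripper":0,"offset":[0,0,-0.02],"rotation":[0,0,0]},{"gripper":0,"offset":[0,0,-0.025],"rotation":[0,0,0]},{"gripper":0,"offset":[0,0,-0.025],"rotation":[0,0,0]},{"gripper":0,"offset":[0,0,-0.025],"rotation":[0,0,0]},{"gripper":0,"offset":[0,0,-0.015],"rotation":[0,0,0]},{"gripper":0,"offset":[0,0,0],"rotation":[0,0,0]},{"gripper":0,"offset":[0,0,0],"rotation":[0,0,0]}])

```text
clock: 4.2
position: [0.6161, -0.0295, 0.2226]
ee_rot: [0.096, 0.995, -0.002, -0.001]
ft_force: [0.3, 0.2, -1.2]
grip_width: 0.391
grasp_force: 60.8
```

```bash
python3 - <<'E'
from h import *
go(.449,-.3015,.2,79)
I=imaging.camera('scene'); J=imaging.camera('side'); 
cv2.imwrite('pics/lift.png',np.hstack([I[100:340,200:420],J[170:410,230:450]]))
E
```

```text
off tool mm [ 111.9 -298.9   23.7] rotvec deg [-0.2 -0.  -0. ]
```

View pics/lift.png

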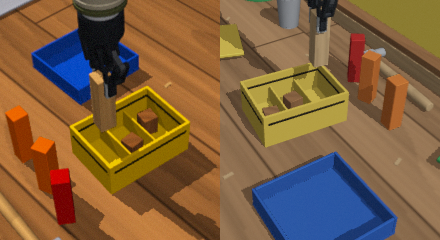

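The pictures show the post held upright and clear of the rim. I'll carry it to the tray.

Emit:
jog_arm(deltas=[{"gripper":0,"offset":[0.008,-0.022,0],"rotation":[0,0,0]},{"gripper":0,"offset":[0.014,-0.037,0],"rotation":[0,0,0]},{"gripper":0,"offset":[0.014,-0.037,0],"rotation":[0,0,0]},{"gripper":0,"offset":[0.014,-0.037,0],"rotation":[0,0,0]},{"gripper":0,"offset":[0.014,-0.037,0],"rotation":[0,0,0]},{"gripper":0,"offset":[0.014,-0.037,0],"rotation":[0,0,0]},{"gripper":0,"offset":[0.014,-0.037,0],"rotation":[0,0,0]},{"gripper":0,"offset":[0.014,-0.037,0],"rotation":[0,0,0]},{"gripper":0,"offset":[0.006,-0.018,0],"rotation":[0,0,0]},{"gripper":0,"offset":[0,0,0],"rotation":[0,0,0]},{"gripper":0,"offset":[0,0,0.025],"rotation":[0,0,0]},{"gripper":0,"offset":[0,0,0.03],"rotation":[0,0,0]},{"gripper":0,"offset":[0,0,0.03],"rotation":[0,0,0]},{"gripper":0,"offset":[0,0,0.015],"rotation":[0,0,0]},{"gripper":0,"offset":[0,0,0],"rotation":[0,0,0]},{"gripper":0,"offset":[0,0,0],"rotation":[0,0,0]}])

```text
clock: 5.9
position: [0.4495, -0.302, 0.125]
ee_rot: [0.096, 0.995, -0.002, -0.0]
ft_force: [-0.4, -0.2, -1.0]
grip_width: 0.39
grasp_force: 60.8
```

Emit:
jog_arm(deltas=[{"gripper":0,"offset":[0,0,0.005],"rotation":[0,0,0]},{"gripper":0,"offset":[0,0,0.005],"rotation":[0,0,0]},{"gripper":0,"offset":[0,0,0.004],"rotation":[0,0,0]},{"gripper":0,"offset":[0,0,0.003],"rotation":[0,0,0]},{"gripper":0,"offset":[0,0,0],"rotation":[0,0,0]},{"gripper":0,"offset":[0,0,0],"rotation":[0,0,0]}])

```text
clock: 6.5
position: [0.449, -0.3022, 0.1074]
ee_rot: [0.096, 0.995, -0.002, -0.0]
ft_force: [-1.2, 0.0, -0.5]
grip_width: 0.392
grasp_force: 60.8
```

Emit:
jog_arm(deltas=[{"gripper":0,"offset":[0,0,0.001],"rotation":[0,0,0]},{"gripper":0,"offset":[0,0,0.001],"rotation":[0,0,0]},{"gripper":0,"offset":[0,0,0],"rotation":[0,0,0]},{"gripper":0,"offset":[0,0,0],"rotation":[0,0,0]}])

```text
clock: 6.9
position: [0.449, -0.3021, 0.1054]
ee_rot: [0.096, 0.995, -0.002, -0.0]
ft_force: [0.1, -0.1, -0.3]
grip_width: 0.391
grasp_force: 60.8
```

Emit:
jog_arm(deltas=[{"gripper":0,"offset":[0,0,0.001],"rotation":[0,0,0]},{"gripper":0,"offset":[0,0,0.0005],"rotation":[0,0,0]},{"gripper":0,"offset":[0,0,0],"rotation":[0,0,0]},{"gripper":0,"offset":[0,0,0],"rotation":[0,0,0]}])

```text
clock: 7.3
position: [0.4492, -0.3023, 0.1046]
ee_rot: [0.096, 0.995, -0.002, 0.0]
ft_force: [-2.5, 0.8, 7.9]
grip_width: 0.396
grasp_force: 61.6
```

Contact shows at 8 N, so the post is on the tray floor. I'll release and rise.

Emit:
jog_arm(deltas=[{"gripper":0.5,"offset":[0,0,0],"rotation":[0,0,0]},{"gripper":0.7,"offset":[0,0,0],"rotation":[0,0,0]},{"gripper":1,"offset":[0,0,0],"rotation":[0,0,0]},{"gripper":1,"offset":[0,0,0],"rotation":[0,0,0]},{"gripper":1,"offset":[0,0,0],"rotation":[0,0,0]},{"gripper":1,"offset":[0,0,-0.01],"rotation":[0,0,0]},{"gripper":1,"offset":[0,0,-0.02],"rotation":[0,0,0]},{"gripper":1,"offset":[0,0,-0.03],"rotation":[0,0,0]},{"gripper":1,"offset":[0,0,-0.03],"rotation":[0,0,0]},{"gripper":1,"offset":[0,0,-0.03],"rotation":[0,0,0]},{"gripper":1,"offset":[0,0,-0.015],"rotation":[0,0,0]},{"gripper":1,"offset":[0,0,0],"rotation":[0,0,0]}])

```text
clock: 8.5
position: [0.45, -0.3024, 0.2417]
ee_rot: [0.096, 0.995, -0.002, 0.002]
ft_force: [0.7, 0.1, -0.5]
grip_width: 0.999
grasp_force: 0.0
```

```bash
python3 - <<'E'
from h import *
I=imaging.camera('scene'); J=imaging.camera('side'); o=manip.get_obs()
cv2.imwrite('pics/rel.png',np.hstack([I[60:340,180:420],J[170:450,230:470]]))
go(.477,.345,.23,72,o)
E
```

```text
off tool mm [ 96.5 639.9   6.7] rotvec deg [-0.2  0.   6.9]
```

View pics/rel.png

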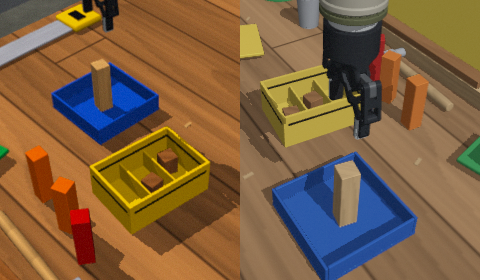

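The pictures show the post standing in the middle of the tray. On to the lid.

Emit:
jog_arm(deltas=[{"gripper":1,"offset":[0.006,0.04,0],"rotation":[0,0,0]},{"gripper":1,"offset":[0.006,0.04,0],"rotation":[0,0,0]},{"gripper":1,"offset":[0.006,0.04,0],"rotation":[0,0,0]},{"gripper":1,"offset":[0.006,0.04,0],"rotation":[0,0,0]},{"gripper":1,"offset":[0.006,0.04,0],"rotation":[0,0,0]},{"gripper":1,"offset":[0.006,0.04,0],"rotation":[0,0,0]},{"gripper":1,"offset":[0.006,0.04,0],"rotation":[0,0,0]},{"gripper":1,"offset":[0.006,0.04,0],"rotation":[0,0,0]},{"gripper":1,"offset":[0.006,0.04,0],"rotation":[0,0,0]},{"gripper":1,"offset":[0.006,0.04,0],"rotation":[0,0,0]},{"gripper":1,"offset":[0.006,0.04,0],"rotation":[0,0,0]},{"gripper":1,"offset":[0.006,0.04,0],"rotation":[0,0,0]},{"gripper":1,"offset":[0.006,0.04,0],"rotation":[0,0,0]},{"gripper":1,"offset":[0.006,0.04,0],"rotation":[0,0,0]},{"gripper":1,"offset":[0.006,0.04,0],"rotation":[0,0,0]},{"gripper":1,"offset":[0.006,0.04,0],"rotation":[0,0,0]},{"gripper":1,"offset":[0,0,0],"rotation":[-0.2,0,3.5]},{"gripper":1,"offset":[0,0,0],"rotation":[0,0,3.4]},{"gripper":1,"offset":[0,0,0],"rotation":[0,0,0]}])

```text
clock: 10.5
position: [0.4771, 0.3447, 0.2351]
ee_rot: [0.156, 0.988, -0.001, -0.001]
ft_force: [0.1, -0.4, 0.4]
grip_width: 0.998
grasp_force: 0.0
```

```bash
python3 - <<'E'
from h import *
o=manip.get_obs(); I=imaging.camera('wrist'); c=w2c('wrist',o); go(.477,.345,.2,72,o)
for d in ((.226,.166,.026,.026),(.09,.022,.066,.066)):
    cv2.polylines(I,[proj(c,box((.477,.345,-.313),*d)[[0,2,6,4]]).astype(np.int32)],True,(255,0,255),1)
cv2.imwrite('pics/w2.png',I)
E
```

```text
off tool mm [ 0.1  0.4 35.1] rotvec deg [-0.1 -0.1  0. ]
```

View pics/w2.png

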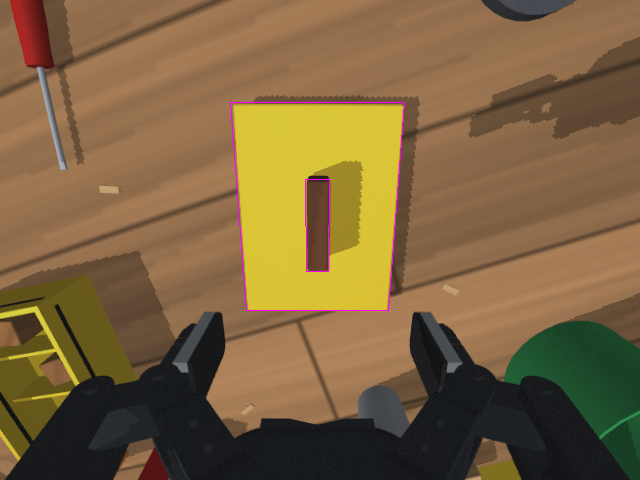

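The wrist view shows the predicted plate and handle outlines on the lid to within about 1 px, with the handle top at (318,225). Before descending, a quick clearance check on the green bucket.

```bash
python3 - <<'E'
from h import *
cd=w2c('side'); c=w2c('wrist')
print(onplane(cd,(268,167),0),onplane(cd,(245,160),0),[onplane(c,(507,370),z)[:2].round(3) for z in(0,.1,.15)])
E
```

```text
[0.7737444  0.56035352 0.        ] [ 7.30500500e-01  6.52522049e-01 -1.11022302e-16] [array([0.769, 0.525]), array([0.667, 0.483]), array([0.616, 0.462])]
```

Emit:
jog_arm(deltas=[{"gripper":1,"offset":[0,0,0.02],"rotation":[0,0,0]},{"gripper":1,"offset":[0,0,0.035],"rotation":[0,0,0]},{"gripper":1,"offset":[0,0,0.035],"rotation":[0,0,0]},{"gripper":1,"offset":[0,0,0.035],"rotation":[0,0,0]},{"gripper":1,"offset":[0,0,0.03],"rotation":[0,0,0]},{"gripper":1,"offset":[0,0,0.02],"rotation":[0,0,0]},{"gripper":1,"offset":[0,0,0.01],"rotation":[0,0,0]},{"gripper":1,"offset":[0,0,0.003],"rotation":[0,0,0]},{"gripper":1,"offset":[0,0,0],"rotation":[0,0,0]},{"gripper":0,"offset":[0,0,0],"rotation":[0,0,0]},{"gripper":0,"offset":[0,0,0],"rotation":[0,0,0]},{"gripper":0,"offset":[0,0,0],"rotation":[0,0,0]},{"gripper":0,"offset":[0,0,0],"rotation":[0,0,0]},{"gripper":0,"offset":[0,0,0],"rotation":[0,0,0]},{"gripper":0,"offset":[0,0,0],"rotation":[0,0,0]},{"gripper":0,"offset":[0,0,0],"rotation":[0,0,0]},{"gripper":0,"offset":[0,0,0],"rotation":[0,0,0]}], newtons=80)

```text
clock: 12.25
position: [0.4778, 0.3451, 0.0492]
ee_rot: [0.156, 0.988, 0.0, 0.0]
ft_force: [-1.5, -1.1, 5.9]
grip_width: 0.243
grasp_force: 78.6
```

Emit:
jog_arm(deltas=[{"gripper":0,"offset":[0,0,-0.008],"rotation":[0,0,0]},{"gripper":0,"offset":[0,0,-0.016],"rotation":[0,0,0]},{"gripper":0,"offset":[0,0,-0.025],"rotation":[0,0,0]},{"gripper":0,"offset":[0,0,-0.03],"rotation":[0,0,0]},{"gripper":0,"offset":[0,0,-0.03],"rotation":[0,0,0]},{"gripper":0,"offset":[0,0,-0.016],"rotation":[0,0,0]},{"gripper":0,"offset":[0,0,-0.008],"rotation":[0,0,0]},{"gripper":0,"offset":[0,0,0],"rotation":[0,0,0]},{"gripper":0,"offset":[0,0,0],"rotation":[0,0,0]}])

```text
clock: 13.15
position: [0.4771, 0.3445, 0.1805]
ee_rot: [0.156, 0.988, -0.001, -0.001]
ft_force: [0.3, -0.1, -3.2]
grip_width: 0.24
grasp_force: 78.8
```

```bash
python3 - <<'E'
from h import *
o=manip.get_obs(); go(.5545,-.03,.18,84,o); p=o['position']; dz=p[2]-.049
cs,cd=w2c('scene'),w2c('side'); S,D=imaging.camera('scene'),imaging.camera('side')
cv2.imwrite('pics/l_s.png',S)
I=S.copy(); cv2.polylines(I,[cv2.convexHull(proj(cs,box((p[0],p[1],-.316),.226,.166,.016+dz,.026+dz)).astype(np.int32))],True,(255,0,255),1)
J=D.copy(); cv2.polylines(J,[cv2.convexHull(proj(cd,box((p[0],p[1],-.316),.226,.166,.016+dz,.026+dz)).astype(np.int32))],True,(255,0,255),1)
cv2.imwrite('pics/l.png',np.hstack([I[150:430,360:640],J[80:360,100:380]]))
E
```

```text
off tool mm [-189.1 -332.4    0.8] rotvec deg [ -0.1  -0.1 -12. ]
```

View pics/l.png

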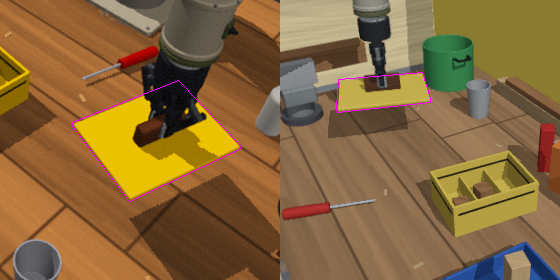

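The lid is held level and matches the predicted outline. Carrying it over the crate.

Emit:
jog_arm(deltas=[{"gripper":0,"offset":[-0.008,-0.0145,0],"rotation":[0,0,0]},{"gripper":0,"offset":[-0.0155,-0.027,0],"rotation":[0,0,0]},{"gripper":0,"offset":[-0.0155,-0.027,0],"rotation":[0,0,0]},{"gripper":0,"offset":[-0.0155,-0.027,0],"rotation":[0,0,0]},{"gripper":0,"offset":[-0.0155,-0.027,0],"rotation":[0,0,0]},{"gripper":0,"offset":[-0.0155,-0.027,0],"rotation":[0,0,0]},{"gripper":0,"offset":[-0.0155,-0.027,0],"rotation":[0,0,0]},{"gripper":0,"offset":[-0.0155,-0.027,0],"rotation":[0,0,0]},{"gripper":0,"offset":[-0.0155,-0.027,0],"rotation":[0,0,0]},{"gripper":0,"offset":[-0.0155,-0.027,0],"rotation":[0,0,0]},{"gripper":0,"offset":[-0.0155,-0.027,0],"rotation":[0,0,0]},{"gripper":0,"offset":[-0.0155,-0.027,0],"rotation":[0,0,0]},{"gripper":0,"offset":[-0.0105,-0.021,0],"rotation":[0,0,0]},{"gripper":0,"offset":[0,0,0],"rotation":[0,0,-4]},{"gripper":0,"offset":[0,0,0],"rotation":[0,0,-4]},{"gripper":0,"offset":[0,0,0],"rotation":[0,0,-4]},{"gripper":0,"offset":[0,0,0],"rotation":[0,0,0]},{"gripper":0,"offset":[0,0,0],"rotation":[0,0,0]}])

```text
clock: 15.05
position: [0.5545, -0.0303, 0.1813]
ee_rot: [0.053, 0.999, -0.0, -0.0]
ft_force: [0.2, -0.2, -4.0]
grip_width: 0.241
grasp_force: 78.8
```

```bash
cat > fl.py <<'E'
from h import *
o=manip.get_obs(); p=o['position']; dz=p[2]-.049; go(.5545,-.03,p[2],84,o)
S=imaging.camera('scene'); D=imaging.camera('side'); W=imaging.camera('wrist')
cv2.imwrite('pics/S3.png',S); cv2.imwrite('pics/D3.png',D); cv2.imwrite('pics/W3.png',W)
c=w2c('wrist',o); q=box((p[0],p[1],-.105),.226,.166,.016+dz,.026+dz)
r=proj(w2c('scene'),q); h=hull(S,*YEL,(max(0,int(r[:,0].min())-12),max(0,int(r[:,1].min())-12),int(r[:,0].max())+12,int(r[:,1].max())+4))
I=W.copy()
cv2.polylines(I,[proj(c,q[[1,3,7,5]]).astype(np.int32)],True,(255,0,255),1)
cv2.polylines(I,[proj(c,box((.5545,-.03,-.105),.2,.14,.08,.08)[[0,2,6,4]]).astype(np.int32)],True,(255,0,0),1)
cv2.polylines(S,[cv2.convexHull(r.astype(np.int32))],True,(255,0,255),1)
cv2.polylines(S,[cv2.convexHull(proj(w2c('scene'),box((.5545,-.03,-.105),.2,.14,.0,.08)).astype(np.int32))],True,(255,0,0),1)
cv2.imwrite('pics/chk.png',np.hstack([I[:,120:520],S[60:340,200:420].repeat(2,0).repeat(2,1)[:480,:400]]))
E
python3 fl.py
```

```text
off tool mm [ 0.1  0.3 -0. ] rotvec deg [-0.  -0.  -0.1]
```

View pics/chk.png

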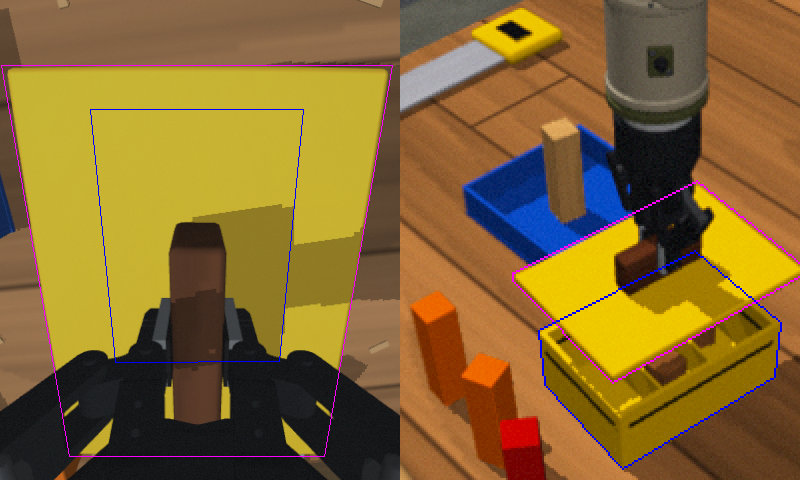

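The wrist view shows the lid centred on the predicted outline (top edge near (200,68) in the crop, within 2 px), and the crate fit is good. Now to lower it.

Emit:
jog_arm(deltas=[{"gripper":0,"offset":[0,0,0.01],"rotation":[0,0,0]},{"gripper":0,"offset":[0,0,0.015],"rotation":[0,0,0]},{"gripper":0,"offset":[0,0,0.012],"rotation":[0,0,0]},{"gripper":0,"offset":[0,0,0.008],"rotation":[0,0,0]},{"gripper":0,"offset":[0,0,0.004],"rotation":[0,0,0]},{"gripper":0,"offset":[0,0,0.003],"rotation":[0,0,0]},{"gripper":0,"offset":[0,0,0.003],"rotation":[0,0,0]},{"gripper":0,"offset":[0,0,0.003],"rotation":[0,0,0]},{"gripper":0,"offset":[0,0,0],"rotation":[0,0,0]},{"gripper":0,"offset":[0,0,0],"rotation":[0,0,0]}])

```text
clock: 16.2
position: [0.555, -0.0297, 0.1238]
ee_rot: [0.052, 0.999, 0.0, 0.0]
ft_force: [0.1, -0.1, -3.7]
grip_width: 0.241
grasp_force: 78.9
```

Emit:
jog_arm(deltas=[{"gripper":0,"offset":[0,0,0.002],"rotation":[0,0,0]},{"gripper":0,"offset":[0,0,0.002],"rotation":[0,0,0]},{"gripper":0,"offset":[0,0,0.002],"rotation":[0,0,0]},{"gripper":0,"offset":[0,0,0.002],"rotation":[0,0,0]},{"gripper":0,"offset":[0,0,0.001],"rotation":[0,0,0]},{"gripper":0,"offset":[0,0,0],"rotation":[0,0,0]},{"gripper":0,"offset":[0,0,0],"rotation":[0,0,0]}])

```text
clock: 16.9
position: [0.555, -0.0297, 0.1147]
ee_rot: [0.052, 0.999, 0.0, 0.0]
ft_force: [0.2, -0.6, -3.7]
grip_width: 0.243
grasp_force: 78.9
```

Emit:
jog_arm(deltas=[{"gripper":0,"offset":[0,0,0.001],"rotation":[0,0,0]},{"gripper":0,"offset":[0,0,0.001],"rotation":[0,0,0]},{"gripper":0,"offset":[0,0,0],"rotation":[0,0,0]},{"gripper":0,"offset":[0,0,0],"rotation":[0,0,0]}])

```text
clock: 17.3
position: [0.5551, -0.0296, 0.1133]
ee_rot: [0.052, 0.999, 0.0, 0.0]
ft_force: [-4.3, 0.9, 6.0]
grip_width: 0.24
grasp_force: 80.0
```

Contact is at the expected height (TCP 0.113). Release and retract.

Emit:
jog_arm(deltas=[{"gripper":0.4,"offset":[0,0,0],"rotation":[0,0,0]},{"gripper":0.7,"offset":[0,0,0],"rotation":[0,0,0]},{"gripper":1,"offset":[0,0,0],"rotation":[0,0,0]},{"gripper":1,"offset":[0,0,0],"rotation":[0,0,0]},{"gripper":1,"offset":[0,0,0],"rotation":[0,0,0]},{"gripper":1,"offset":[0,0,-0.01],"rotation":[0,0,0]},{"gripper":1,"offset":[0,0,-0.02],"rotation":[0,0,0]},{"gripper":1,"offset":[0,0,-0.035],"rotation":[0,0,0]},{"gripper":1,"offset":[0,0,-0.035],"rotation":[0,0,0]},{"gripper":1,"offset":[0,0,-0.03],"rotation":[0,0,0]},{"gripper":1,"offset":[0,0,-0.015],"rotation":[0,0,0]},{"gripper":1,"offset":[0,0,0],"rotation":[0,0,0]}])

```text
clock: 18.5
position: [0.556, -0.0298, 0.2608]
ee_rot: [0.052, 0.999, 0.0, 0.002]
ft_force: [-1.0, -0.2, -1.3]
grip_width: 0.998
grasp_force: 0.0
```

```bash
python3 - <<'E'
from h import *
o=manip.get_obs(); W=imaging.camera('wrist'); S=imaging.camera('scene'); D=imaging.camera('side')
def d(I,n,oo=None):
    c=w2c(n,oo)
    for z,k in((.08,(255,0,0)),(.09,(255,0,255))): cv2.polylines(I,[proj(c,box((.5545,-.03,-.105),.226,.166,z,z)[[0,2,6,4]]).astype(np.int32)],True,k,1)
    return I
d(W,'wrist',o);d(S,'scene');d(D,'side')
cv2.imwrite('pics/fin.png',np.hstack([cv2.resize(W,(400,300)),np.zeros((300,0,3),np.uint8),S[70:370,190:420],D[150:450,240:410]]))
E
```

```text
(no output)
```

View pics/fin.png

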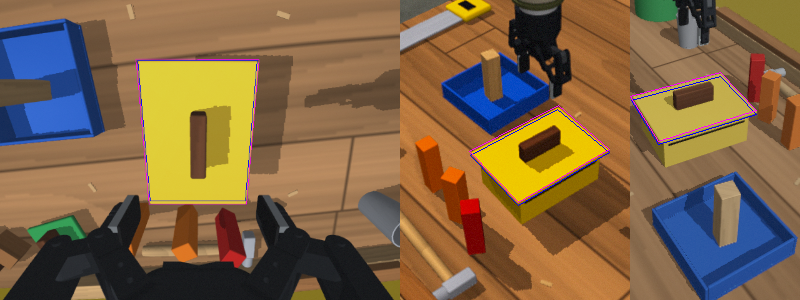

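The lid plate coincides with the predicted seated outline in all three views, so it is level and home. The post stands in the tray and the gripper is clear.

```bash
python3 -c "
from workcell import workorder
print(workorder.hand_in())"
```

```text
the job is handed in; nothing more can be done
None
```

The job is handed in at about 19 s of the 61 s allowed: the tall offcut stands in the blue tray and, by all three cameras, the yellow lid sits home and level on the crate; the hand-in gave no verdict.

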